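Click the water filter cartridge into its dock on the espresso bar

ROBOT

A 6-joint arm with a two-finger parallel gripper is mounted at the origin on the work surface. World frame = base frame: x ahead of the robot, y to its left, z up, the work surface at z = 0. Lengths are in m, angles in rad, forces in N, time in s.
With the tool pointing down it reaches from about 0.35 to 0.975 m from the base axis. Payload 4.9 kg.
Tool frame: the origin (TCP) lies on the mounting face of the last link; the fingertips stand 173 mm ahead of it and the grasp point (between the pads) lies 155 mm ahead of it; z points along the fingers, y is the direction in which the jaws open and shut (so a half turn about z gives the same grasp; the last joint's range is limited). The gripper opens to 85 mm and grips with 20 to 120 N. Pads are 22 mm wide; open, the fingers measure 114 mm over their backs; the gripper's body (76 mm by 85 mm) begins 54 mm behind the grasp point. The pads swing forward as they close: fully open they stand 13 mm farther back than shut.
Start: joints at [1.159, 0.053, 1.613, -0, 1.476, -0.119], TCP at [0.18, 0.598, 0.405] pointing down, gripper open.
Joint ranges: [-3.01, 3.01], [-1.01, 2.22], [0.06, 2.58], [-1.02, 4.17], [0.09, 2.62], [-3.14, 3.14]. Speed limits (rad/s): [2.57, 2.57, 3.14, 3.14, 3.14, 3.14].

INTERFACE

Orientations are given as a unit quaternion [w, x, y, z].
In Python, from plant import manip gives the robot as it stands.
- The arm moves only by the tool play_rows, never from a script. Its argument "increments" is a list of rows, each an object with "offset": the shift along the tool's x, y, z in mm, a list of three; "twist": the turn about the tool's z in rad; "grip": the opening, from 0 (shut) to 1 (fully open). In form: [{"offset": [dx, dy, dz], "twist": twist, "grip": grip}, ...]. A call has 1 to 5 rows; each row is the pose to reach, as a shift and turn from the pose commanded when the call began, along the tool's axes at that moment; what a row does not reach only later rows make up. A row lasts 1/12 s, in which the tool goes at most 41.7 mm and 7.16 degrees, less where a joint would pass 70% of its speed; a pose out of reach is approached as far as the arm can. A call with a gripper value outside its range is refused whole. The fingers move at their own pace and stop on an object; the grip force is fixed at half the most. Time passes only in rows, so rows that repeat a pose let the fingers close. It gives the time, the measured TCP pose, the force and the opening at its end, in the units of the state.
- manip.state(): the state, without advancing time (a new reading comes with each control period).
- manip.grab_frame(name): name is "side" or "top" or "wrist"; returns the picture (400x640x3 uint8, blue, green, red); there is no depth.
- manip.get_calibration(name): a dict with "fx", "fy", "cx", "cy" (pixels), "k1" (the pictures are not rectified: a ray, as slopes to the right and down, at radius r is drawn at 1 + k1 r^2 times it, then the intrinsics apply), "T" (4x4, takes a point from camera to world coordinates). Camera axes: x right, y down, z forward; pixel columns grow to the right and rows downward; lengths in m; the calibration is good to about 2 mm. A picture is of the moment at which its call begins: read the wrist's pose just before it. get_calibration takes no time and is no camera call; for the wrist camera it gives the pose at the moment of the call.
- manip.job_done(): hands the job in, once; it reports no verdict.
Trained networks look in the newest picture that a camera, given by its name, has taken for a name from the list of things; names that differ only in an ending like _2 or _b are one class to them, and where a whole thing is asked for, a point or a joint stands for the part that bears it (a point fixed in the world has none). Each returns a list of dicts, best first, with "p" (0 to 1); they miss things now and then, are a little off and sometimes report something else, mostly with a low value. They report only what shows in the picture. A call takes as long as a camera call. They do not tell look-alikes from the thing itself.
- manip.boxes_of(query, camera): "xyz" ([x, y, z] in m, in the coordinates of the camera as it stood for that picture, good to about 4 mm: the middle of the surface that is visible of it).
- manip.tip_of(query, camera): "xyz" ([x, y, z] in m, in the coordinates of the camera as it stood for that picture, good to about 4 mm: a listed point, or the origin of a listed thing).
The state is a dict: "time": time; "joint_pos": joint angles; "joint_vel": joint speeds; "joint_efforts": joint torques, N m; "tool_pos": TCP position; "tool_rot": TCP orientation; "contact_force": force on the tool from outside, world axes, zero at the start; "ft_torque": the same for the moment, N m; "gripper_width": opening from 0.0 (shut) to 1.0 (fully open).
Only numpy, scipy, OpenCV 4.12 (cv2) and the standard library are available. Lean on these libraries where they do the work, as an engineer would, in place of code of your own. Each camera call takes 0.05 s, during which the arm holds its last target. There are 200 camera calls.

TASK

Fit the white water filter cartridge that stands on the rubber bar mat into the steel filter dock: lift it off the mat, put it in upright with its grooved side towards the dock's spring housing, and press it down gently past the sprung side ball until it clicks, then press it firmly onto the bottom of the well with about 10 N so that it is fully home, without forcing it. Let go of it and leave the tamper, cup, jug and jar alone.

Things in the scene. Friction and masses are not known exactly. Their poses are not given: they have to be found in the camera images.
- cartridge: White plastic filter cartridge, about 160 g, upright on the mat; rectangular body 34 (x) x 46 (y) x 60 mm (z). Origin: centre of its underside; z up. Its +x face is the catch side. Seen from above that side is marked by a low rib (4 x 30 mm, 3 mm high) on the body's top at the +x edge. The other sides are plain.
- handle (a point): Middle of the grey upright handle plate centred on the cartridge's top, 79 mm above its underside. The plate is 12 (x) x 36 (y) mm and runs from z = 60 to 98 mm of the cartridge; it can be gripped across x or y.
- groove (a point): Middle of the groove across the cartridge's +x face, at x = 17, z = 25 mm of the cartridge. The groove is 14 mm high (z = 18 to 32 mm) and 6 mm deep. Below it is a flat land 6 mm high, then the foot tapers inwards by 6 mm over its lowest 12 mm.
- dock: Steel filter dock fixed to the counter, walls 6 mm thick, 66 mm tall, on a dark base plate 104 x 90 x 6 mm. Origin: on the counter, on the vertical axis of its rectangular well; z up. Well 36 (x) x 49 (y) mm: 1 mm clear of the cartridge each side in x, 1.5 mm in y. Over 30 N of contact in all between cartridge and dock, sideways jamming included, is forcing it.
- mouth (a point): Centre of the dock well's mouth at the rim, 66 mm above the counter. The mouth flares at 45 degrees, 6 mm to each side, over z = 60 to 66 mm. When home, the cartridge's body stands 6 to 18 mm proud of this rim.
- housing (a point): Top centre of the black spring housing (20 x 34 mm, 56 mm tall) on the outside of the dock's +x wall, at x = 36 mm of the dock. The sprung ball is in this wall, so the cartridge goes in with its +x pointing the same way as the dock's +x.
- catch (a joint): Sprung steel ball, 14 mm diameter, in the dock's +x wall: how far it is pushed back, in m. 0 = fully out, 5 mm into the well; reads 0.003 to 0.004 while the cartridge's flat land pushes it, under 0.001 once clicked into the groove. Spring 4 N plus 1 N per mm. Pushing the cartridge down past it takes about 5 to 11 N; then the resistance drops.
- axis (a point): Point on the well's axis 12 mm above the counter: the lowest place for the well's rigid floor. Floor and ball sit on one height-adjustable carrier whose setting is unknown: the floor is 12 to 24 mm above the counter, the ball's centre always 25 mm above the floor. So the depth must be felt: the cartridge lands on the floor about 2 mm after the ball clicks in.
- barmat: Black rubber bar mat, 150 x 120 x 6 mm, fixed on the counter; the cartridge stands on it, top surface 6 mm above the counter. Origin: centre of its underside.
- tamper: Bystander: steel coffee tamper, 54 mm diameter, 76 mm tall, standing on the counter; origin under its centre.
- cup: Bystander: white cup with a handle, 72 mm diameter, 58 mm tall; origin under its centre.
- jug: Bystander: steel milk jug with a handle, 88 mm diameter, 100 mm tall; origin under its centre.
- jar: Bystander: amber glass jar with a steel lid, 72 mm diameter, 110 mm tall; origin under its centre.
There are look-alikes about, which are no part of the job. Leave any green look-alike of the dock alone.

How it is judged:
By the outcome, as a careful person would: the job done as asked, in the order asked, and still so for the second after the job is handed in, with the robot touching nothing.
It also fails if it takes over 48 s, if anything falls off the work surface, if the arm or the gripper's body presses on something with over 40 N, if the wrist force passes 120 N, or if a joint passes its speed limit or range.

## Working session

There is one attempt and no reset: what is moved stays moved. The work goes in short steps, Python scripts to look and compute and a tool call to move; the robot and the scene stay as the last step left them, time stands still between calls to the robot, and variables do not carry over. Pictures are saved under pics/ and viewed, about 8 in all and at most 12, crops included, and the job is handed in when it is done.

Besides the shell and the picture viewer there is one more tool, called after ">>>" by a JSON object that holds its "op" and its "data". play_rows: Moves the arm, as the interface text tells. Its arguments: {"type":"object","properties":{"increments":{"type":"array"}},"required":["increments"]}

```bash
mkdir -p pics; ls; cat > h.py <<'E'
import numpy as np, cv2
from plant import manip
def w(cam,p,T=None):
    T=np.array(manip.get_calibration(cam)["T"]) if T is None else T
    return (T@np.r_[p,1])[:3]
def find(cam,names,fn="tip_of"):
    for n in names:
        for d in getattr(manip,fn)(n,cam)[:4]:
            print(cam,fn,n,round(d["p"],2),np.round(w(cam,d["xyz"])*1000,1))
def pix(cam,P,T=None):
    c=manip.get_calibration(cam);T=np.array(c["T"]) if T is None else T
    q=np.linalg.inv(T)@np.r_[P,1];s=q[:2]/q[2];s=s*(1+c["k1"]*(s@s))
    return s*[c["fx"],c["fy"]]+[c["cx"],c["cy"]]
def ray(cam,uv,z):
    c=manip.get_calibration(cam);T=np.array(c["T"])
    d=(np.array(uv,float)-[c["cx"],c["cy"]])/[c["fx"],c["fy"]];s=d.copy()
    for _ in range(20): s=d/(1+c["k1"]*(s@s))
    v=T[:3,:3]@np.r_[s,1];o=T[:3,3];return (o+v*(z-o[2])/v[2])
E
python3 - <<'E'
from h import *
ims={}
for c in ["top","side"]:
    im=manip.grab_frame(c);cv2.imwrite(f"pics/{c}0.png",im)
find("top",["cartridge","handle","dock","mouth","housing","barmat","jug","jar","cup","tamper"])
find("side",["handle","mouth","housing"])
s=manip.state();print(s["time"],s["tool_pos"],s["tool_rot"])
E
```

```text
pics
top tip_of cartridge 0.64 [539.7 172.8   2.5]
top tip_of handle 0.56 [538.4 172.5  85. ]
top tip_of handle 0.21 [ 5.439e+02 -2.109e+02  5.000e-01]
top tip_of dock 0.95 [ 381.8 -177.6    1.5]
top tip_of dock 0.56 [ 576.2 -406.8    0.6]
top tip_of mouth 0.79 [ 385.6 -176.    67.1]
top tip_of mouth 0.66 [ 547.3 -210.7   66.9]
top tip_of housing 0.75 [ 416.1 -170.9   56.1]
top tip_of housing 0.64 [ 576.2 -208.9   57.9]
top tip_of barmat 0.87 [530.5 180.1   1.4]
top tip_of jug 0.73 [561.7 442.8   3.6]
top tip_of jar 0.7 [ 5.742e+02 -4.084e+02  1.000e-01]
top tip_of tamper 0.59 [404.3   3.8   1.8]
top tip_of tamper 0.44 [ 5.426e+02 -2.102e+02  1.000e-01]
side tip_of handle 0.83 [532.7 170.9  89.7]
side tip_of handle 0.64 [531.1 173.2  12. ]
side tip_of mouth 0.84 [ 540.2 -206.6   66.8]
side tip_of mouth 0.72 [ 380.6 -176.5   65.4]
side tip_of mouth 0.44 [ 581.7 -405.9    4. ]
side tip_of housing 0.93 [ 415.5 -163.9   59.7]
side tip_of housing 0.88 [ 579.9 -209.7   55.7]
0.75 [0.18037766 0.59839114 0.404759  ] [1.24486331e-05 1.45856841e-01 9.89305706e-01 3.86838290e-05]
```

View pics/top0.png

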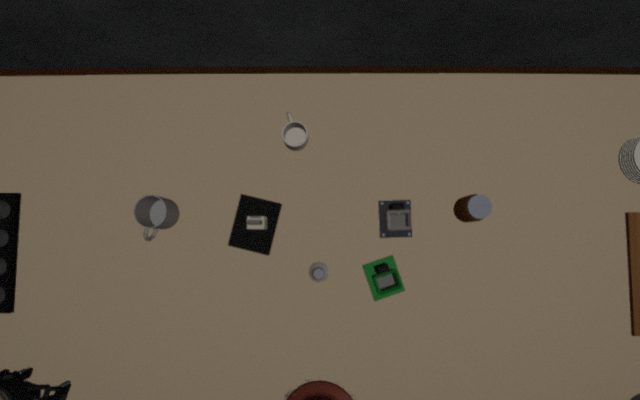

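View pics/side0.png

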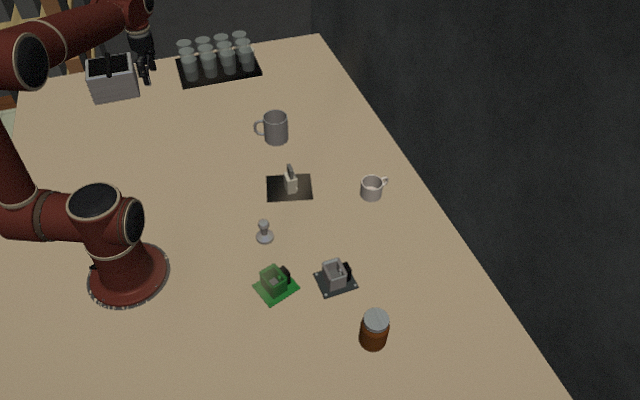

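The steel dock is at about (0.545, -0.21) with its housing on the far (+x) side. The green look-alike is at (0.383, -0.177), and the cartridge is on the mat at about (0.538, 0.172). Next I move over the cartridge for a wrist view.

>>> {"op": "play_rows", "data": {"increments": [{"offset":[-32,-21,0],"twist":0,"grip":1},{"offset":[-65,-43,0],"twist":0,"grip":1},{"offset":[-98,-64,0],"twist":0,"grip":1},{"offset":[-131,-85,0],"twist":0,"grip":1},{"offset":[-164,-107,0],"twist":0,"grip":1}]}}

```text
time: 1.17
tool_pos: [0.3072, 0.4472, 0.4049]
tool_rot: [0.0, 0.146, 0.989, 0.0]
contact_force: [0.7, -0.3, -0.4]
gripper_width: 0.998
```

>>> {"op": "play_rows", "data": {"increments": [{"offset":[-32,-21,0],"twist":0,"grip":1},{"offset":[-65,-43,0],"twist":0,"grip":1},{"offset":[-98,-64,0],"twist":0,"grip":1},{"offset":[-131,-85,0],"twist":0,"grip":1},{"offset":[-164,-107,0],"twist":0,"grip":1}]}}

```text
time: 1.58
tool_pos: [0.4335, 0.2972, 0.4051]
tool_rot: [0.0, 0.146, 0.989, 0.0]
contact_force: [0.9, 1.3, 0.1]
gripper_width: 0.999
```

>>> {"op": "play_rows", "data": {"increments": [{"offset":[-32,-21,0],"twist":0,"grip":1},{"offset":[-65,-43,0],"twist":0,"grip":1},{"offset":[-98,-64,0],"twist":0,"grip":1},{"offset":[-130,-85,0],"twist":0,"grip":1},{"offset":[-138,-90,0],"twist":0,"grip":1}]}}

```text
time: 2.0
tool_pos: [0.5412, 0.169, 0.4048]
tool_rot: [0.001, 0.148, 0.989, -0.001]
contact_force: [-0.5, 0.2, -0.0]
gripper_width: 1.002
```

```bash
python3 - <<'E'
from h import *
s=manip.state();print(s["time"],s["tool_pos"],s["tool_rot"])
im=manip.grab_frame("wrist");cv2.imwrite("pics/w1.png",im)
T=np.array(manip.get_calibration("wrist")["T"]);print(T.round(3))
find("wrist",["cartridge","handle","groove","barmat"])
find("wrist",["cartridge"],"boxes_of")
E
```

```text
2.0 [0.54121755 0.16904916 0.40483027] [ 8.07709578e-04  1.48218477e-01  9.88954049e-01 -7.20553512e-04]
[[ 0.294  0.92   0.258  0.477]
 [ 0.956 -0.283 -0.08   0.19 ]
 [-0.     0.27  -0.963  0.374]
 [ 0.     0.     0.     1.   ]]
wrist tip_of cartridge 0.69 [ 5.317e+02  1.718e+02 -3.000e-01]
wrist tip_of handle 0.66 [531.1 173.3  82.8]
wrist tip_of barmat 0.79 [529.  186.1  -1.3]
wrist boxes_of cartridge 0.55 [527.2 174.9  60.4]
```

View pics/w1.png

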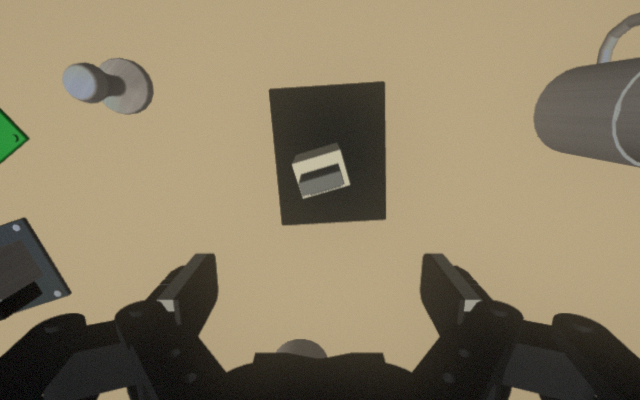

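The wrist picture shows the cartridge on the mat at about (320,172), with its long side slightly tilted. I'll enlarge it to find the rib and the corners.

```bash
python3 - <<'E'
from h import *
im=cv2.imread("pics/w1.png")[130:220,270:370]
im=cv2.resize(im,None,fx=6,fy=6,interpolation=cv2.INTER_CUBIC)
cv2.imwrite("pics/w1c.png",cv2.convertScaleAbs(im,alpha=1.3))
E
```

```text
(no output)
```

View pics/w1c.png

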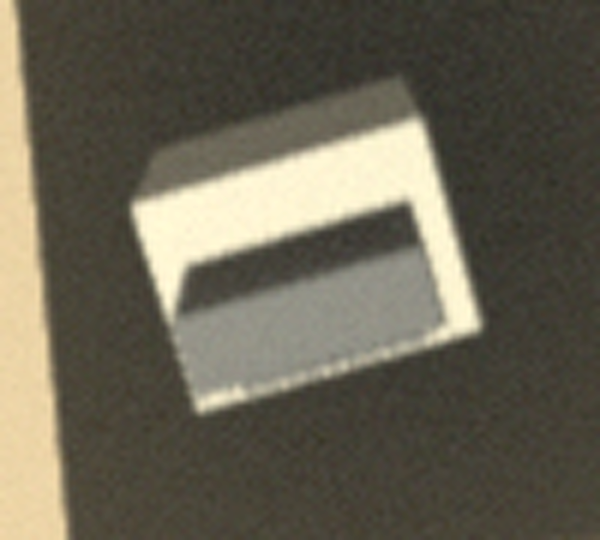

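The near (-x) edge of the top shows no rib, so the rib is hidden behind the handle on the far, world +x side. The top corners in the crop are (132,205), (422,118), (482,327) and (197,412).

```bash
python3 - <<'E'
from h import *
P=[ray("wrist",np.array(c)/6+[270-.4,130-.4],.066)*1000 for c in [(132,205),(422,118),(482,327),(197,412)]]
P=np.array(P);print(P.round(1),P.mean(0))
for a,b in [(0,1),(1,2),(3,2),(0,3)]:
    d=P[b]-P[a];print(np.linalg.norm(d).round(1),np.degrees(np.arctan2(d[1],d[0])).round(1))
c=P.mean(0)
H=[ray("wrist",np.array(c)/6+[270-.4,130-.4],.104)*1000 for c in [(177,318),(415,246)]];H=np.array(H);print(H.round(1),np.degrees(np.arctan2(*(H[1]-H[0])[1::-1])))
s=manip.state();R=np.array(manip.get_calibration("wrist")["T"]);print(s["tool_pos"],s["tool_rot"])
E
```

```text
[[515.9 155.6  66. ]
 [515.9 201.3  66. ]
 [549.5 201.5  66. ]
 [549.8 155.2  66. ]] [532.76456371 178.40123684  66.        ]
45.8 90.0
33.6 0.3
46.2 90.4
34.0 -0.5
[[527.  161.4 104. ]
 [526.8 194.9 104. ]] 90.42361969412245
[0.53800306 0.17400503 0.40468815] [-1.66196121e-04  1.44991347e-01  9.89432899e-01  1.40099167e-04]
```

>>> {"op": "play_rows", "data": {"increments": [{"offset":[0,0,20],"twist":0.12,"grip":1},{"offset":[0,0,40],"twist":0.24,"grip":1},{"offset":[0,0,60],"twist":0.36,"grip":1},{"offset":[0,0,80],"twist":0.48,"grip":1},{"offset":[0,0,90],"twist":0.6,"grip":1}]}}

```text
time: 2.72
tool_pos: [0.537, 0.1742, 0.3118]
tool_rot: [-0.002, 0.433, 0.901, -0.001]
contact_force: [-0.4, -1.0, -1.1]
gripper_width: 0.999
```

>>> {"op": "play_rows", "data": {"increments": [{"offset":[0,0,0],"twist":0.12,"grip":1},{"offset":[0,0,0],"twist":0.24,"grip":1},{"offset":[0,0,0],"twist":0.36,"grip":1},{"offset":[0,0,0],"twist":0.48,"grip":1},{"offset":[0,0,0],"twist":0.6,"grip":1}]}}

```text
time: 3.13
tool_pos: [0.5379, 0.1743, 0.3148]
tool_rot: [-0.0, 0.68, 0.733, 0.0]
contact_force: [0.0, -0.3, -1.4]
gripper_width: 0.995
```

>>> {"op": "play_rows", "data": {"increments": [{"offset":[0,0,0],"twist":0.08,"grip":1},{"offset":[0,0,0],"twist":0.08,"grip":1},{"offset":[0,0,0],"twist":0.08,"grip":1}]}}

```text
time: 3.38
tool_pos: [0.5382, 0.1739, 0.3148]
tool_rot: [-0.0, 0.706, 0.708, 0.0]
contact_force: [0.8, 0.5, -0.1]
gripper_width: 0.996
```

```bash
python3 - <<'E'
from h import *
s=manip.state();print(s["time"],s["tool_pos"],s["tool_rot"])
T=np.array(manip.get_calibration("wrist")["T"]);print(T.round(3))
im=manip.grab_frame("wrist");np.save("T2.npy",T);cv2.imwrite("pics/w2.png",im)
find("wrist",["cartridge","handle"])
print(manip.state()["tool_pos"])
E
```

```text
3.3833 [0.53815879 0.17393962 0.31483125] [-2.65772409e-05  7.06377854e-01  7.07834950e-01  9.93781847e-05]
[[ 1.     0.001  0.002  0.538]
 [ 0.002 -0.964 -0.268  0.242]
 [ 0.002  0.268 -0.964  0.284]
 [ 0.     0.     0.     1.   ]]
wrist tip_of cartridge 0.91 [536.8 170.7  -2. ]
wrist tip_of handle 0.66 [532.3 172.5  85.7]
[0.53850692 0.17335446 0.31479682]
```

View pics/w2.png

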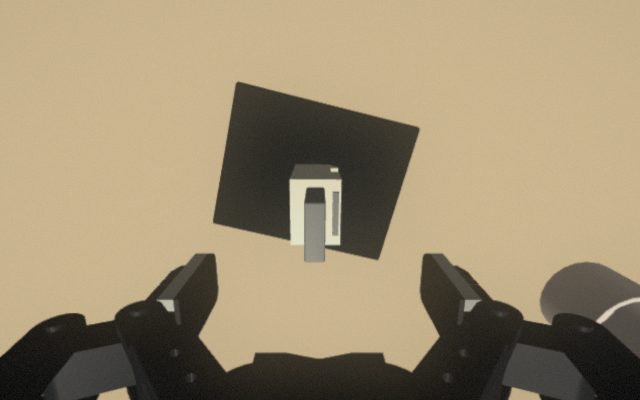

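The rib shows at about (335,213), on the right side, which is world +x. So the cartridge's +x is world +x, and the gripper is lined up to close across x.

```bash
python3 - <<'E'
from h import *
im=cv2.imread("pics/w2.png");g=im[:,:,1].astype(int)
print(g[195,282:350]);print(g[235,282:350]);print(g[160:256,297]);print(g[210:270,314])
T=np.load("T2.npy")
h=manip.get_calibration
import h as H
# project expected cartridge corners for centre (536,173.4)
for x,y,z in [(519,196.4,66),(553,196.4,66),(553,150.4,66),(519,150.4,66),(530,191.4,104),(542,191.4,104),(530,155.4,104),(542,155.4,104)]:
    print((x,y,z),pix("wrist",np.array([x,y,z])/1000,T).round(1))
E
```

```text
[ 51  49  45  51  48  48  54 103 201 216 217 219 218 217 218 220 217 219
 220 217 218 219 212 130  72  60  60  58  58  61  60  59  58  60  60  59
  61  59  62  53  59  64  92 198 216 215 214 218 215 214 180 141 131 129
 130 132 143 203 205 115  60  53  51  50  53  50  48  47]
[ 62  59  60  60  56  60  61  71 136 214 224 224 223 225 224 226 226 225
 223 224 226 219 142 132 141 145 141 145 142 142 142 143 143 145 139 140
 141 140 142 138 136 137 125 176 215 222 222 223 221 220 192 178 176 175
 171 178 205 211 122  66  56  56  59  54  56  62  54  59]
[ 45  45  44  52  68  82  84  83  81  83  83  80  85  84  86  87  84  86
  97 163 209 211 216 213 216 219 219 214 215 217 216 217 218 218 216 220
 218 220 218 219 220 219 219 220 220 219 220 219 219 220 221 221 220 220
 221 222 221 222 221 226 223 223 222 222 222 222 223 224 223 224 223 224
 224 223 224 226 225 227 224 227 224 226 226 225 214 188 179 179 183 180
 180 179 182 183 179 182]
[136 134 135 137 136 136 136 137 135 138 138 139 140 138 138 136 140 139
 140 139 140 139 141 144 144 143 141 145 143 141 142 140 146 144 144 143
 142 144 143 145 142 143 144 144 148 145 144 147 145 147 146 153 165 181
 183 182 181 182 180 181]
(519, 196.4, 66) [288.2 177.9]
(553, 196.4, 66) [340.3 178. ]
(553, 150.4, 66) [339.1 243.5]
(519, 150.4, 66) [289.7 243.4]
(530, 191.4, 104) [302.7 201.1]
(542, 191.4, 104) [324.5 201.1]
(530, 155.4, 104) [303.3 261.1]
(542, 155.4, 104) [324.1 261.1]
```

>>> {"op": "play_rows", "data": {"increments": [{"offset":[-0.7,-1.5,20],"twist":0,"grip":1},{"offset":[-0.7,-1.5,40],"twist":0,"grip":1},{"offset":[-0.7,-1.5,60],"twist":0,"grip":1},{"offset":[-0.7,-1.5,70],"twist":0,"grip":1},{"offset":[-0.7,-1.5,70],"twist":0,"grip":1}]}}

```text
time: 3.95
tool_pos: [0.536, 0.172, 0.2416]
tool_rot: [-0.002, 0.708, 0.707, -0.002]
contact_force: [1.0, 0.6, -0.8]
gripper_width: 0.999
```

>>> {"op": "play_rows", "data": {"increments": [{"offset":[0,0,0],"twist":0,"grip":0.3},{"offset":[0,0,0],"twist":0,"grip":0.25},{"offset":[0,0,0],"twist":0,"grip":0.2},{"offset":[0,0,0],"twist":0,"grip":0.1},{"offset":[0,0,0],"twist":0,"grip":0}]}}

```text
time: 4.37
tool_pos: [0.5377, 0.1722, 0.2458]
tool_rot: [0.001, 0.708, 0.706, 0.001]
contact_force: [0.8, -0.5, 0.9]
gripper_width: 0.3
```

>>> {"op": "play_rows", "data": {"increments": [{"offset":[0,0,0],"twist":0,"grip":0},{"offset":[0,0,0],"twist":0,"grip":0},{"offset":[0,0,0],"twist":0,"grip":0}]}}

```text
time: 4.62
tool_pos: [0.5376, 0.1722, 0.2454]
tool_rot: [0.0, 0.708, 0.706, 0.0]
contact_force: [-0.2, -0.4, 3.6]
gripper_width: 0.13
```

>>> {"op": "play_rows", "data": {"increments": [{"offset":[0,0,-5],"twist":0,"grip":0},{"offset":[0,0,-20],"twist":0,"grip":0},{"offset":[0,0,-45],"twist":0,"grip":0},{"offset":[0,0,-75],"twist":0,"grip":0},{"offset":[0,0,-105],"twist":0,"grip":0}]}}

```text
time: 5.03
tool_pos: [0.5366, 0.172, 0.3494]
tool_rot: [-0.001, 0.708, 0.706, -0.001]
contact_force: [0.6, -0.3, -2.0]
gripper_width: 0.128
```

>>> {"op": "play_rows", "data": {"increments": [{"offset":[-30,1,-15],"twist":0,"grip":0},{"offset":[-65,2,-30],"twist":0,"grip":0},{"offset":[-100,3,-35],"twist":0,"grip":0},{"offset":[-135,4,-35],"twist":0,"grip":0},{"offset":[-170,5,-35],"twist":0,"grip":0}]}}

```text
time: 5.45
tool_pos: [0.5416, 0.0007, 0.3853]
tool_rot: [0.0, 0.708, 0.707, 0.0]
contact_force: [1.0, 0.4, -2.2]
gripper_width: 0.13
```

>>> {"op": "play_rows", "data": {"increments": [{"offset":[-35,0,0],"twist":0,"grip":0},{"offset":[-65,0,0],"twist":0,"grip":0},{"offset":[-90,0,0],"twist":0,"grip":0},{"offset":[-105,0,0],"twist":0,"grip":0},{"offset":[-110,0,0],"twist":0,"grip":0}]}}

```text
time: 5.87
tool_pos: [0.5413, -0.11, 0.3841]
tool_rot: [-0.0, 0.709, 0.705, -0.001]
contact_force: [0.7, 0.0, -2.3]
gripper_width: 0.129
```

>>> {"op": "play_rows", "data": {"increments": [{"offset":[0,0,0],"twist":0,"grip":0},{"offset":[0,0,0],"twist":0,"grip":0},{"offset":[0,0,0],"twist":0,"grip":0},{"offset":[0,0,0],"twist":0,"grip":0}]}}

```text
time: 6.2
tool_pos: [0.5418, -0.1068, 0.3846]
tool_rot: [-0.0, 0.707, 0.707, 0.0]
contact_force: [0.4, -0.3, -2.4]
gripper_width: 0.129
```

```bash
python3 - <<'E'
from h import *
s=manip.state();print(s["time"],s["tool_pos"],s["tool_rot"],s["contact_force"],s["gripper_width"],s["joint_pos"])
T=np.array(manip.get_calibration("wrist")["T"])
im=manip.grab_frame("wrist");np.save("T3.npy",T);cv2.imwrite("pics/w3.png",im)
find("wrist",["cartridge","handle","dock","mouth","housing"])
s=manip.state();print(s["tool_pos"],s["tool_rot"])
E
```

```text
6.2 [ 0.54176631 -0.10678247  0.38457713] [-2.17477304e-04  7.07252628e-01  7.06960869e-01  5.22395922e-05] [ 0.37740699 -0.26881622 -2.35571187] 0.12888135736900586 [-3.29443341e-01 -1.07910695e-01  1.80412882e+00  2.87642945e-04
  1.44571899e+00 -3.29066664e-01]
wrist tip_of cartridge 0.56 [ 539.9 -107.3  140.3]
wrist tip_of dock 0.97 [ 380.4 -177.7   -1.3]
wrist tip_of mouth 0.61 [ 381.  -176.1   65.4]
wrist tip_of housing 0.68 [ 418.3 -167.9   55.7]
[ 0.54177727 -0.10751529  0.3847441 ] [3.12700935e-05 7.07604689e-01 7.06608521e-01 1.68239577e-05]
```

View pics/w3.png

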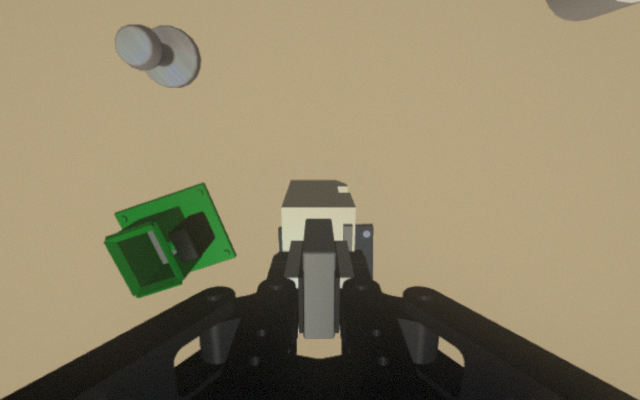

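The image's up direction is +y, so the dock is hidden behind the cartridge. The cartridge is held upright with its rib on the right, and the green look-alike is at (160,245). I'll move past the dock to view it.

>>> {"op": "play_rows", "data": {"increments": [{"offset":[-30,0,-5],"twist":0,"grip":0},{"offset":[-65,0,-10],"twist":0,"grip":0},{"offset":[-100,0,-15],"twist":0,"grip":0},{"offset":[-135,0,-15],"twist":0,"grip":0},{"offset":[-165,0,-15],"twist":0,"grip":0}]}}

```text
time: 6.92
tool_pos: [0.5413, -0.2749, 0.4004]
tool_rot: [0.001, 0.708, 0.706, -0.0]
contact_force: [0.1, 0.4, -1.8]
gripper_width: 0.132
```

>>> {"op": "play_rows", "data": {"increments": [{"offset":[-20,0,0],"twist":0,"grip":0},{"offset":[-25,0,0],"twist":0,"grip":0},{"offset":[-25,0,0],"twist":0,"grip":0},{"offset":[-25,0,0],"twist":0,"grip":0},{"offset":[-25,0,0],"twist":0,"grip":0}]}}

```text
time: 7.33
tool_pos: [0.5415, -0.2968, 0.3996]
tool_rot: [-0.0, 0.707, 0.707, 0.0]
contact_force: [1.0, -0.4, -2.3]
gripper_width: 0.132
```

```bash
python3 - <<'E'
from h import *
s=manip.state();print(s["time"],s["tool_pos"],s["tool_rot"],s["contact_force"])
T=np.array(manip.get_calibration("wrist")["T"])
im=manip.grab_frame("wrist");np.save("T4.npy",T);cv2.imwrite("pics/w4.png",im)
find("wrist",["cartridge","dock","mouth","housing"])
s=manip.state();print(s["tool_pos"],s["tool_rot"])
cv2.imwrite("pics/w4c.png",cv2.resize(im[60:360,180:500],None,fx=2.4,fy=2,interpolation=cv2.INTER_CUBIC) if 0 else cv2.resize(im[0:360,160:480],None,fx=1.66,fy=1.66,interpolation=cv2.INTER_CUBIC))
E
```

```text
7.3333 [ 0.54151705 -0.29679565  0.39957874] [-2.97764022e-04  7.07415729e-01  7.06797613e-01  1.75856198e-04] [ 0.96880399 -0.3807189  -2.27747854]
wrist tip_of cartridge 0.72 [ 541.2 -297.9  153.3]
wrist tip_of cartridge 0.39 [ 574.9 -403.8    3.8]
wrist tip_of dock 0.83 [ 381.6 -179.6   -4.3]
wrist tip_of dock 0.74 [ 546.5 -213.8    2. ]
wrist tip_of mouth 0.73 [ 542.8 -205.7   63.7]
wrist tip_of mouth 0.58 [ 383.7 -174.2   67.4]
wrist tip_of housing 0.84 [ 420.  -168.4   59.7]
wrist tip_of housing 0.67 [ 581.3 -216.2   56.4]
[ 0.54152857 -0.29703769  0.39981024] [5.48223055e-05 7.07402461e-01 7.06810974e-01 4.60454978e-05]
```

View pics/w4.png

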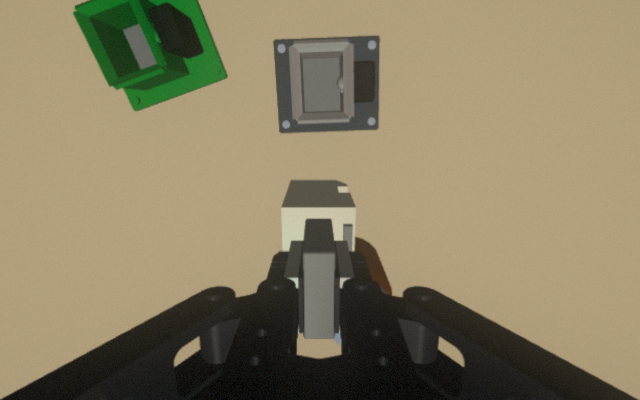

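The dock is clear at (322,84), with its housing on the right (+x) and the ball at about (341,85). I'll enlarge the dock and the held cartridge to get the corners.

```bash
python3 - <<'E'
from h import *
im=cv2.imread("pics/w4.png")
a=cv2.resize(im[30:140,268:388],None,fx=5,fy=5,interpolation=cv2.INTER_CUBIC)
cv2.imwrite("pics/w4d.png",a)
g=im[:,:,1].astype(int)
for r in (215,228): print(r,g[r,276:300],g[r,338:364])
print(g[172:216,300]);print(g[250:275,284:290].mean(1).round())
E
```

```text
215 [162 159 163 161 160 181 197 199 198 198 200 197 199 199 197 201 198 199
 198 199 199 198 199 200] [195 194 194 194 197 195 196 193 194 195 193 194 196 192 194 194 192 178
 165 160 159 160 159 161 160 160]
228 [158 160 159 160 158 170 196 200 200 202 201 201 200 201 202 200 202 204
 200 202 199 200 203 199] [197 196 193 194 189 133 121 119 123 122 120 124 122 126 147 186 192 170
 160 156 159 160 161 160 159 161]
[161 161 163 159 162 158 158 141 109  85  82  85  81  84  86  87  85  87
  85  84  83  88  80  85  84  85  86  81  89  84  86  88  78  85  95 152
 194 197 198 198 199 200 197 197]
[171. 122.  64.  54.  54.  54.  55.  55.  56.  58.  57.  61.  60.  60.
  59.  62.  62.  61.  62.  63.  62.  62.  64.  64.  67.]
```

View pics/w4d.png

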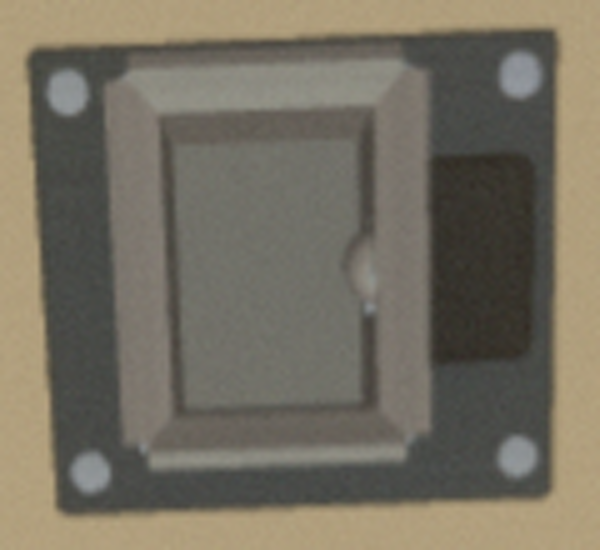

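```bash
python3 - <<'E'
from h import *
from scipy.optimize import least_squares
T=np.load("T4.npy")
pts=[(162,115,-18,24.5,60),(375,108,18,24.5,60),(378,410,18,-24.5,60),(180,413,-18,-24.5,60),
(107,69,-24,30.5,66),(430,60,24,30.5,66),(428,439,24,-30.5,66),(125,451,-24,-30.5,66)]
A=np.array(pts,float);uv=A[:,:2]/5+[268-.4,30-.4]
def f(p,full=False):
    c,s=np.cos(p[2]),np.sin(p[2])
    return np.concatenate([pix("wrist",np.array([p[0]+c*x-s*y,p[1]+s*x+c*y,z])/1000,T)-u for (x,y,z),u in zip(A[:,2:],uv)])
r=least_squares(f,[543,-208,0.],x_scale=[1,1,.01]);print("dock",r.x[:2],np.degrees(r.x[2]));print(r.fun.reshape(-1,2).round(1))
# base plate angles
B=[ray("wrist",np.array(u)/5+[267.6,29.6],.006)*1000 for u in [(30,50),(555,32),(550,495),(60,513)]]
B=np.array(B)
B+=0
for a,b in [(0,1),(3,2),(3,0),(2,1)]:
    d=B[b]-B[a];print(np.linalg.norm(d).round(1),np.degrees(np.arctan2(d[1],d[0])).round(2))
tcp=np.array([541.5,-296.8,399.6]);zt=.3996-.1794
for u in [(281.3,207.2),(355.2,207.2)]: print(ray("wrist",u,zt)*1000-tcp)
E
```

```text
dock [ 545.48659841 -209.69138709] 1.658691848737115
[[-0.1 -0.6]
 [ 0.3 -0.6]
 [ 0.3 -0.2]
 [-1.1  0.5]
 [ 2.8 -0.2]
 [-2.9 -0.4]
 [-2.2  1.1]
 [ 2.9  0.4]]
102.2 1.71
102.6 1.97
88.5 91.86
88.0 92.1
[ -16.3908322    23.10213231 -179.4       ]
[  17.33220156   23.04051863 -179.4       ]
```

>>> {"op": "play_rows", "data": {"increments": [{"offset":[25,1,0],"twist":-0.01,"grip":0},{"offset":[55,2,0],"twist":-0.02,"grip":0},{"offset":[80,3,0],"twist":-0.032,"grip":0},{"offset":[87.2,3.5,10],"twist":-0.032,"grip":0},{"offset":[87.2,3.5,30],"twist":-0.032,"grip":0}]}}

```text
time: 8.0
tool_pos: [0.546, -0.2089, 0.3728]
tool_rot: [0.003, 0.695, 0.719, 0.001]
contact_force: [1.2, -1.0, -1.6]
gripper_width: 0.134
```

>>> {"op": "play_rows", "data": {"increments": [{"offset":[0,0,20],"twist":0,"grip":0},{"offset":[0,0,40],"twist":0,"grip":0},{"offset":[0,0,52],"twist":0,"grip":0},{"offset":[0,0,56],"twist":0,"grip":0},{"offset":[0,0,56],"twist":0,"grip":0}]}}

```text
time: 8.42
tool_pos: [0.5447, -0.2106, 0.3122]
tool_rot: [-0.001, 0.696, 0.718, -0.0]
contact_force: [-0.1, 0.2, -2.3]
gripper_width: 0.133
```

```bash
python3 - <<'E'
from h import *
s=manip.state();print(s["time"],s["tool_pos"],s["tool_rot"],s["contact_force"],s["joint_pos"])
T=np.array(manip.get_calibration("wrist")["T"])
im=manip.grab_frame("wrist");np.save("T5.npy",T)
sd=manip.grab_frame("side")
print(manip.state()["tool_pos"])
u=pix("side",[.545,-.21,.1]).astype(int);print(u)
a=cv2.resize(im[160:320,230:430],(500,400),interpolation=cv2.INTER_CUBIC)
b=cv2.resize(sd[u[1]-55:u[1]+55,u[0]-40:u[0]+40],(291,400),interpolation=cv2.INTER_CUBIC)
cv2.imwrite("pics/w5.png",np.hstack([a,b]))
E
```

```text
8.4167 [ 0.54469343 -0.21058498  0.31219432] [-1.26760839e-03  6.96451572e-01  7.17602558e-01 -4.11901362e-04] [-0.06084926  0.17097015 -2.27767756] [-4.96295105e-01  3.10970067e-02  1.79372796e+00 -1.10153191e-04
  1.31943126e+00 -5.26180718e-01]
[ 0.54540584 -0.21100305  0.31475512]
[335 260]
```

View pics/w5.png

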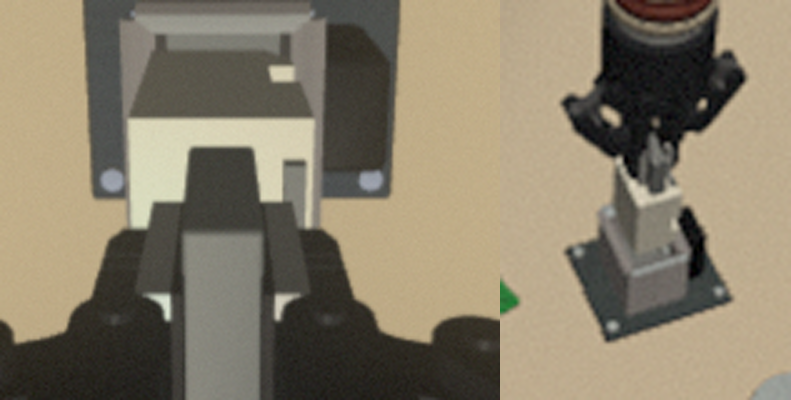

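The cartridge hangs just above the mouth, rib towards the housing, well inside the rim in both views. I'll let it settle, then feel downwards.

>>> {"op": "play_rows", "data": {"increments": [{"offset":[0,0,0],"twist":0,"grip":0},{"offset":[0,0,0],"twist":0,"grip":0},{"offset":[0,0,0],"twist":0,"grip":0},{"offset":[0,0,0],"twist":0,"grip":0}]}}

```text
time: 8.85
tool_pos: [0.5452, -0.2108, 0.3145]
tool_rot: [0.001, 0.696, 0.718, 0.0]
contact_force: [-0.4, -0.4, -1.8]
gripper_width: 0.133
```

```bash
python3 - <<'E'
from h import *
s=manip.state();q=s["tool_rot"];print(s["time"],s["tool_pos"],q,s["contact_force"],s["ft_torque"], 2*np.degrees(np.arctan2(q[2],q[1]))-90)
E
```

```text
8.85 [ 0.54521638 -0.21081491  0.31452165] [6.40929912e-04 6.96436086e-01 7.17618520e-01 1.68205417e-04] [-0.41972091 -0.37432678 -1.80185872] [-0.0072086   0.01552692  0.0179711 ] 1.7164447440290331
```

>>> {"op": "play_rows", "data": {"increments": [{"offset":[1,-0.2,3],"twist":0,"grip":0},{"offset":[1,-0.2,6],"twist":0,"grip":0},{"offset":[1,-0.2,9],"twist":0,"grip":0},{"offset":[1,-0.2,12],"twist":0,"grip":0},{"offset":[1,-0.2,12],"twist":0,"grip":0}]}}

```text
time: 9.27
tool_pos: [0.5445, -0.2095, 0.3004]
tool_rot: [-0.001, 0.696, 0.718, -0.0]
contact_force: [-0.6, -0.1, -1.7]
gripper_width: 0.134
```

>>> {"op": "play_rows", "data": {"increments": [{"offset":[0,0,2],"twist":0,"grip":0},{"offset":[0,0,4],"twist":0,"grip":0},{"offset":[0,0,6],"twist":0,"grip":0},{"offset":[0,0,6],"twist":0,"grip":0}]}}

```text
time: 9.6
tool_pos: [0.5447, -0.2096, 0.2951]
tool_rot: [-0.0, 0.696, 0.718, -0.0]
contact_force: [0.4, 0.4, -2.0]
gripper_width: 0.129
```

>>> {"op": "play_rows", "data": {"increments": [{"offset":[0,0,1.5],"twist":0,"grip":0},{"offset":[0,0,3],"twist":0,"grip":0},{"offset":[0,0,4],"twist":0,"grip":0},{"offset":[0,0,4],"twist":0,"grip":0}]}}

```text
time: 9.93
tool_pos: [0.5447, -0.2097, 0.2914]
tool_rot: [-0.0, 0.696, 0.718, -0.0]
contact_force: [0.1, 0.4, -1.7]
gripper_width: 0.135
```

>>> {"op": "play_rows", "data": {"increments": [{"offset":[0,0,1],"twist":0,"grip":0},{"offset":[0,0,2],"twist":0,"grip":0},{"offset":[0,0,3],"twist":0,"grip":0},{"offset":[0,0,3],"twist":0,"grip":0}]}}

```text
time: 10.27
tool_pos: [0.5447, -0.2097, 0.2884]
tool_rot: [-0.0, 0.696, 0.718, -0.0]
contact_force: [-0.6, 0.8, -1.6]
gripper_width: 0.13
```

>>> {"op": "play_rows", "data": {"increments": [{"offset":[0,0,1],"twist":0,"grip":0},{"offset":[0,0,2],"twist":0,"grip":0},{"offset":[0,0,3],"twist":0,"grip":0},{"offset":[0,0,3],"twist":0,"grip":0}]}}

```text
time: 10.6
tool_pos: [0.5447, -0.2096, 0.2854]
tool_rot: [-0.0, 0.696, 0.718, -0.0]
contact_force: [-0.1, -0.6, -1.7]
gripper_width: 0.133
```

>>> {"op": "play_rows", "data": {"increments": [{"offset":[0,0,1],"twist":0,"grip":0},{"offset":[0,0,2],"twist":0,"grip":0},{"offset":[0,0,2],"twist":0,"grip":0}]}}

```text
time: 10.85
tool_pos: [0.5447, -0.2098, 0.2838]
tool_rot: [-0.0, 0.696, 0.718, -0.0]
contact_force: [-1.7, -0.4, 0.7]
gripper_width: 0.133
```

>>> {"op": "play_rows", "data": {"increments": [{"offset":[0,0,1],"twist":0,"grip":0},{"offset":[0,0,2],"twist":0,"grip":0},{"offset":[0,0,2],"twist":0,"grip":0}]}}

```text
time: 11.1
tool_pos: [0.5447, -0.2099, 0.2822]
tool_rot: [-0.0, 0.696, 0.718, -0.0]
contact_force: [-3.7, 0.9, 4.4]
gripper_width: 0.134
```

>>> {"op": "play_rows", "data": {"increments": [{"offset":[0,0,1],"twist":0,"grip":0},{"offset":[0,0,2],"twist":0,"grip":0},{"offset":[0,0,2],"twist":0,"grip":0}]}}

```text
time: 11.35
tool_pos: [0.5446, -0.2099, 0.28]
tool_rot: [-0.0, 0.696, 0.718, -0.001]
contact_force: [-5.7, -1.0, 4.8]
gripper_width: 0.131
```

Contact begins at about z = 0.284 with force in -x, as the ball should give. I continue gently.

>>> {"op": "play_rows", "data": {"increments": [{"offset":[0,0,1],"twist":0,"grip":0},{"offset":[0,0,2],"twist":0,"grip":0},{"offset":[0,0,2],"twist":0,"grip":0}]}}

```text
time: 11.6
tool_pos: [0.5445, -0.2099, 0.2778]
tool_rot: [-0.0, 0.696, 0.718, -0.001]
contact_force: [-4.0, -0.7, 1.9]
gripper_width: 0.129
```

>>> {"op": "play_rows", "data": {"increments": [{"offset":[0,0,1],"twist":0,"grip":0},{"offset":[0,0,2],"twist":0,"grip":0},{"offset":[0,0,2],"twist":0,"grip":0}]}}

```text
time: 11.85
tool_pos: [0.5445, -0.2098, 0.2753]
tool_rot: [-0.0, 0.696, 0.718, -0.001]
contact_force: [-3.6, -1.4, 1.7]
gripper_width: 0.131
```

>>> {"op": "play_rows", "data": {"increments": [{"offset":[0,0,1],"twist":0,"grip":0},{"offset":[0,0,2],"twist":0,"grip":0},{"offset":[0,0,2],"twist":0,"grip":0}]}}

```text
time: 12.1
tool_pos: [0.5445, -0.2097, 0.273]
tool_rot: [-0.001, 0.696, 0.718, -0.0]
contact_force: [-4.8, -1.0, 0.7]
gripper_width: 0.132
```

>>> {"op": "play_rows", "data": {"increments": [{"offset":[0,0,1],"twist":0,"grip":0},{"offset":[0,0,1.5],"twist":0,"grip":0},{"offset":[0,0,1.5],"twist":0,"grip":0}]}}

```text
time: 12.35
tool_pos: [0.5445, -0.2096, 0.2717]
tool_rot: [-0.001, 0.696, 0.718, -0.0]
contact_force: [-5.7, -0.2, 1.1]
gripper_width: 0.132
```

>>> {"op": "play_rows", "data": {"increments": [{"offset":[0,0,1],"twist":0,"grip":0},{"offset":[0,0,1.5],"twist":0,"grip":0},{"offset":[0,0,1.5],"twist":0,"grip":0}]}}

```text
time: 12.6
tool_pos: [0.5445, -0.2096, 0.27]
tool_rot: [-0.001, 0.696, 0.718, -0.0]
contact_force: [-4.8, -0.7, -0.3]
gripper_width: 0.135
```

>>> {"op": "play_rows", "data": {"increments": [{"offset":[0,0,1],"twist":0,"grip":0},{"offset":[0,0,1],"twist":0,"grip":0}]}}

```text
time: 12.77
tool_pos: [0.5445, -0.2095, 0.2687]
tool_rot: [-0.001, 0.696, 0.718, -0.0]
contact_force: [-3.5, -0.4, -2.5]
gripper_width: 0.133
```

>>> {"op": "play_rows", "data": {"increments": [{"offset":[0,0,1],"twist":0,"grip":0},{"offset":[0,0,1],"twist":0,"grip":0}]}}

```text
time: 12.93
tool_pos: [0.5445, -0.2095, 0.2677]
tool_rot: [-0.001, 0.696, 0.718, -0.0]
contact_force: [-3.9, -0.9, -4.1]
gripper_width: 0.128
```

>>> {"op": "play_rows", "data": {"increments": [{"offset":[0,0,1],"twist":0,"grip":0},{"offset":[0,0,1],"twist":0,"grip":0}]}}

```text
time: 13.1
tool_pos: [0.5445, -0.2095, 0.2668]
tool_rot: [-0.001, 0.696, 0.718, -0.0]
contact_force: [-3.3, -0.7, -5.1]
gripper_width: 0.132
```

>>> {"op": "play_rows", "data": {"increments": [{"offset":[0,0,1],"twist":0,"grip":0},{"offset":[0,0,1],"twist":0,"grip":0}]}}

```text
time: 13.27
tool_pos: [0.5445, -0.2095, 0.2658]
tool_rot: [-0.001, 0.696, 0.718, -0.0]
contact_force: [-4.6, -0.0, -4.5]
gripper_width: 0.131
```

>>> {"op": "play_rows", "data": {"increments": [{"offset":[0,0,0.8],"twist":0,"grip":0},{"offset":[0,0,0.8],"twist":0,"grip":0}]}}

```text
time: 13.43
tool_pos: [0.5446, -0.2095, 0.2653]
tool_rot: [-0.001, 0.696, 0.718, -0.0]
contact_force: [-2.8, -0.4, -5.6]
gripper_width: 0.127
```

>>> {"op": "play_rows", "data": {"increments": [{"offset":[0,0,0.8],"twist":0,"grip":0},{"offset":[0,0,0.8],"twist":0,"grip":0}]}}

```text
time: 13.6
tool_pos: [0.5447, -0.2096, 0.2648]
tool_rot: [-0.0, 0.696, 0.718, 0.0]
contact_force: [-3.6, -0.1, -5.0]
gripper_width: 0.131
```

>>> {"op": "play_rows", "data": {"increments": [{"offset":[0,0,0.5],"twist":0,"grip":0},{"offset":[0,0,0.5],"twist":0,"grip":0}]}}

```text
time: 13.77
tool_pos: [0.5448, -0.2096, 0.2645]
tool_rot: [0.0, 0.696, 0.718, 0.0]
contact_force: [-3.1, 1.3, -5.8]
gripper_width: 0.129
```

>>> {"op": "play_rows", "data": {"increments": [{"offset":[0,0,0.8],"twist":0,"grip":0},{"offset":[0,0,0.8],"twist":0,"grip":0}]}}

```text
time: 13.93
tool_pos: [0.5451, -0.2097, 0.264]
tool_rot: [0.001, 0.696, 0.718, 0.0]
contact_force: [-2.5, 0.3, -4.7]
gripper_width: 0.128
```

>>> {"op": "play_rows", "data": {"increments": [{"offset":[0,0,0.8],"twist":0,"grip":0},{"offset":[0,0,0.8],"twist":0,"grip":0}]}}

```text
time: 14.1
tool_pos: [0.5453, -0.2098, 0.2635]
tool_rot: [0.001, 0.696, 0.718, 0.001]
contact_force: [-1.1, 1.2, -3.9]
gripper_width: 0.133
```

>>> {"op": "play_rows", "data": {"increments": [{"offset":[0,0,0.5],"twist":0,"grip":0},{"offset":[0,0,0.5],"twist":0,"grip":0}]}}

```text
time: 14.27
tool_pos: [0.5453, -0.2098, 0.2632]
tool_rot: [0.001, 0.696, 0.718, 0.0]
contact_force: [-0.2, 0.2, -1.9]
gripper_width: 0.13
```

The click came: the forces dropped back to the baseline, which is just the cartridge's weight. Next I feel for the floor.

>>> {"op": "play_rows", "data": {"increments": [{"offset":[0,0,0.8],"twist":0,"grip":0},{"offset":[0,0,0.8],"twist":0,"grip":0}]}}

```text
time: 14.43
tool_pos: [0.5452, -0.2099, 0.2625]
tool_rot: [0.001, 0.696, 0.718, 0.0]
contact_force: [-0.6, 0.5, -0.1]
gripper_width: 0.129
```

>>> {"op": "play_rows", "data": {"increments": [{"offset":[0,0,0.6],"twist":0,"grip":0},{"offset":[0,0,0.6],"twist":0,"grip":0}]}}

```text
time: 14.6
tool_pos: [0.5453, -0.2099, 0.2624]
tool_rot: [0.001, 0.696, 0.718, 0.0]
contact_force: [-2.8, 0.3, 3.8]
gripper_width: 0.129
```

>>> {"op": "play_rows", "data": {"increments": [{"offset":[0,0,0.5],"twist":0,"grip":0},{"offset":[0,0,0.5],"twist":0,"grip":0}]}}

```text
time: 14.77
tool_pos: [0.5454, -0.21, 0.2624]
tool_rot: [0.001, 0.696, 0.718, 0.0]
contact_force: [-4.0, 0.8, 6.4]
gripper_width: 0.133
```

>>> {"op": "play_rows", "data": {"increments": [{"offset":[0,0,0.5],"twist":0,"grip":0},{"offset":[0,0,0.5],"twist":0,"grip":0},{"offset":[0,0,0.5],"twist":0,"grip":0}]}}

```text
time: 15.02
tool_pos: [0.5454, -0.21, 0.2624]
tool_rot: [0.001, 0.696, 0.718, 0.0]
contact_force: [-4.9, 1.3, 8.2]
gripper_width: 0.135
```

>>> {"op": "play_rows", "data": {"increments": [{"offset":[0,0,0.4],"twist":0,"grip":0},{"offset":[0,0,0.4],"twist":0,"grip":0},{"offset":[0,0,0.4],"twist":0,"grip":0},{"offset":[0,0,0.4],"twist":0,"grip":0}]}}

```text
time: 15.35
tool_pos: [0.5454, -0.21, 0.2624]
tool_rot: [0.001, 0.696, 0.718, 0.0]
contact_force: [-5.9, 1.9, 10.9]
gripper_width: 0.131
```

```bash
python3 - <<'E'
from h import *
s=manip.state();print(s["time"],s["tool_pos"],s["contact_force"],s["ft_torque"])
manip.grab_frame("wrist");s=manip.state();print(s["time"],s["tool_pos"],s["contact_force"])
E
```

```text
15.35 [ 0.54542402 -0.20998561  0.26241505] [-5.94243496  1.94284603 10.86391577] [0.42601263 1.09420433 0.06128661]
15.4 [ 0.54541918 -0.21002164  0.26241149] [-5.56965593  1.14257657 10.75499403]
```

About 11 N of pressing against a rigid stop with no motion: it is home. I ease off, open the gripper and retreat straight up.

>>> {"op": "play_rows", "data": {"increments": [{"offset":[0,0,-0.8],"twist":0,"grip":0},{"offset":[0,0,-1.7],"twist":0,"grip":0},{"offset":[0,0,-1.7],"twist":0,"grip":0}]}}

```text
time: 15.65
tool_pos: [0.5452, -0.2099, 0.2624]
tool_rot: [0.001, 0.696, 0.718, 0.0]
contact_force: [-2.6, -0.0, 5.8]
gripper_width: 0.132
```

>>> {"op": "play_rows", "data": {"increments": [{"offset":[0,0,0],"twist":0,"grip":0.3},{"offset":[0,0,0],"twist":0,"grip":0.6},{"offset":[0,0,0],"twist":0,"grip":0.6},{"offset":[0,0,0],"twist":0,"grip":0.6},{"offset":[0,0,0],"twist":0,"grip":0.6}]}}

```text
time: 16.07
tool_pos: [0.5448, -0.2096, 0.2611]
tool_rot: [-0.0, 0.696, 0.718, 0.0]
contact_force: [-0.2, -0.7, 0.3]
gripper_width: 0.599
```

>>> {"op": "play_rows", "data": {"increments": [{"offset":[0,0,-10],"twist":0,"grip":0.6},{"offset":[0,0,-30],"twist":0,"grip":0.6},{"offset":[0,0,-55],"twist":0,"grip":0.6},{"offset":[0,0,-75],"twist":0,"grip":0.6},{"offset":[0,0,-80],"twist":0,"grip":0.6}]}}

```text
time: 16.48
tool_pos: [0.5458, -0.2102, 0.3467]
tool_rot: [0.004, 0.696, 0.718, 0.001]
contact_force: [0.3, 0.3, 1.0]
gripper_width: 0.596
```

>>> {"op": "play_rows", "data": {"increments": [{"offset":[-20,0,-20],"twist":0,"grip":0.6},{"offset":[-40,0,-30],"twist":0,"grip":0.6},{"offset":[-60,0,-30],"twist":0,"grip":0.6},{"offset":[-60,0,-30],"twist":0,"grip":0.6},{"offset":[-60,0,-30],"twist":0,"grip":0.6}]}}

```text
time: 16.9
tool_pos: [0.5464, -0.2703, 0.3709]
tool_rot: [-0.0, 0.697, 0.717, 0.0]
contact_force: [0.4, 0.3, -0.3]
gripper_width: 0.604
```

```bash
python3 - <<'E'
from h import *
s=manip.state();print(s["time"],s["tool_pos"],s["contact_force"],s["gripper_width"])
T=np.array(manip.get_calibration("wrist")["T"])
im=manip.grab_frame("wrist");sd=manip.grab_frame("side")
find("wrist",["cartridge","handle"]);find("side",["handle"])
c,si=np.cos(.031),np.sin(.031);o=np.array([545.2,-209.8])
for z in (66,83,):
  for x,y in [(-17,23),(17,23),(17,-23),(-17,-23)]:
    p=o+[c*x-si*y,si*x+c*y]; print(z,x,y,pix("wrist",np.r_[p,z]/1000,T).round(1))
u=pix("side",[.545,-.21,.08]).astype(int);w0=pix("wrist",[.545,-.21,.08],T).astype(int);print(w0)
x0=max(w0[0]-60,0);y0=max(w0[1]-60,0);print(x0,y0)
a=cv2.resize(im[y0:y0+120,x0:x0+120],(500,500),interpolation=cv2.INTER_CUBIC)
b=cv2.resize(sd[u[1]-50:u[1]+50,u[0]-30:u[0]+30],(300,500),interpolation=cv2.INTER_CUBIC)
cv2.imwrite("pics/w6.png",np.hstack([a,b]))
E
```

```text
16.9 [ 0.54637408 -0.27025729  0.37088404] [ 0.39503812  0.29902602 -0.31169204] 0.6041280938217009
wrist tip_of cartridge 0.58 [ 548.9 -212.1   18.7]
wrist tip_of handle 0.79 [ 542.5 -207.8   99.7]
side tip_of handle 0.82 [ 545.8 -209.5  106.6]
66 -17 23 [296.1  84.6]
66 17 23 [340.7  84.5]
66 17 -23 [339.9 145.3]
66 -17 -23 [297.3 145.5]
83 -17 23 [294.6  83.2]
83 17 23 [342.3  83. ]
83 17 -23 [341.3 147.9]
83 -17 -23 [296. 148.]
[318 116]
258 56
```

View pics/w6.png

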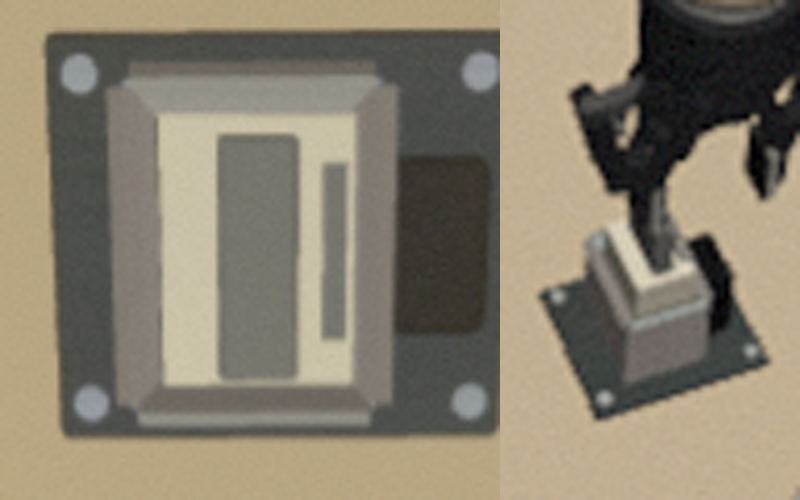

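The cartridge sits upright in the dock with its rib towards the housing, about 17 mm proud: its top measures 47.8 px wide, and 47.7 px is predicted for a top at z = 83 mm. Nothing touches it, so I hand in.

```bash
python3 -c "
from plant import manip
print(manip.job_done())"
```

```text
the job is handed in; nothing more can be done
None
```

The cartridge is in the steel dock, clicked in and pressed home, and I handed the job in at about 17 s of the 48 s allowed.

- **Fit:** I gripped the handle across x, lifted the cartridge off the mat and lowered it in with its grooved side towards the spring housing. I felt the ball, then the drop back to the bare weight at the click, about 1 mm before the floor where about 2 mm was expected. The tool then stopped dead at z = 0.2624 m.
- **Pressing force:** The wrist read 10.9 N down at the end, about 12 N on the floor with the cartridge's own weight. About 6 N sideways was also present during the press. The largest reading at any call's end was well under the 30 N limit.
- **Last checks:** After I let go and backed off, both cameras showed the cartridge upright, with its rib towards the housing. Its top measured about 17 mm above the rim, inside the 6 to 18 mm range, and that agrees with a floor height of about 23 mm from touch. The final wrist force was about zero, so the gripper touches nothing.
- **Disagreement:** The networks' handle heights after release, 100 and 107 mm, bracket the 102 mm this fit implies.
- **Not checked:** I did not check the tamper, cup, jug, jar and green look-alike again at the end. I did not move the arm against any of them.

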